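# Feel out the free play of a syringe pump's pusher

### The job

Check the free play in the syringe pump's drive: take the pusher by its grip post and slide it gently towards the motor box until the drive nut firmly resists, then back the other way until it firmly resists again, never forcing it, so that the pusher itself drags the two markers out to the ends of the play. Then leave the pusher centred midway between the two markers and let go. Do not touch the markers yourself and do not disturb the bottles and beaker.

Things in the scene. Friction and masses are not known exactly. Their poses are not given: they have to be found in the camera images.
- pump: Syringe pump fixed to the bench, no syringe fitted: white housing 160 (x) x 360 (y) mm, deck 70 mm high. Origin: centre of its underside, at bench level. Its y axis is the slide axis and points to the motor box. Two guide rods run from the motor box to a thin plain end plate (115 mm high, at y = -167 mm). A bare metal scale strip lies on the deck at x = +52 mm.
- motor_box (a point): Centre of the top of the motor box: white box 100 x 70 mm standing on the deck at the pump's +y end, top 145 mm above the bench, with a dark round motor 48 mm across sticking out of its outer end. This point is at (-15, +143, 145) mm in the pump's frame.
- pusher: Aluminium block 80 (x) x 40 (y) x 30 mm, top 105 mm above the bench, sliding along the pump's y. It carries the grip post and a steel index finger (6 mm thick) reaching over the strip between the markers; both have the same y as the origin (deck level, 70 mm up, pump x = -15 mm). Starts within 4 mm of pump y = 0. Drag about 1 N, about 2 N while pushing a marker: that is not yet the end of play.
- pusher_grip (a point): Where to hold the grip post: grey, square, 20 x 20 mm, sides parallel to the pump's x and y, standing on the middle of the pusher block from 105 to 149 mm above the bench. This point lies on its axis, 132 mm above the bench.
- nut: Drive nut, out of sight in the housing; the pose is its fixed mount and does not show the play. Its two flanks stop the pusher at unknown places, 10 to 29 mm from pump y = 0, different each side. Then it resists like a spring, 3 N per mm of pusher travel on top of the drag. Felt: over 4 N on the nut (over 6 N at the hand) for 0.2 s. Strained: over 12 N on it (14 N at the hand). Springs back.
- marker_motor: Small black drag marker on the scale strip on the motor-box side of the index finger, 18 (x) x 10 (y) x 12 mm with a 5 mm ridge on top; origin at the centre of its underside, 72 mm above the bench. The index finger pushes it towards the motor box; it stays where it is left (drag 0.8 N). The robot must not touch it.
- marker_plain: The same kind of marker on the other side of the index finger, pushed towards the plain end plate. The pusher is centred when its y (pump frame) is the mean of the y of the two markers.
- bottle_a: Bystander: white square reagent bottle with a blue screw cap, 46 x 46 mm, 96 mm high, standing loose on the bench; origin at the centre of its underside.
- bottle_b: Bystander: another reagent bottle of the same kind.
- beaker: Bystander: loose empty glass beaker, 80 mm across, 100 mm high; origin at the centre of its underside.

How it is judged:
By the outcome, as a careful person would: the job done as asked, in the order asked, and still so for the second after the job is handed in, with the robot touching nothing.
It also fails if it takes over 61 s, if anything falls off the work surface, if the arm or the gripper's body presses on something with over 40 N, if the wrist force passes 120 N, or if a joint passes its speed limit or range.

### The arm

A 6-joint arm with a two-finger parallel gripper is mounted at the origin on the work surface. World frame = base frame: x ahead of the robot, y to its left, z up, the work surface at z = 0. Lengths are in m, angles in rad, forces in N, time in s.
With the tool pointing down it reaches from about 0.325 to 0.9 m from the base axis. Payload 6.1 kg.
Tool frame: the origin (TCP) lies between the finger pads; the fingertips stand env.tips_ahead ahead of it and the grasp point (between the pads) lies 6 mm ahead of it (env.tips_ahead is the distance from the TCP to the fingertips, in m); x points along the fingers, y is the direction in which the jaws open and shut, and the axes are right-handed (so a half turn about x gives the same grasp; the last joint's range is limited). The gripper opens to 87 mm and grips with 3 to 60 N. Pads are 19 mm wide; open, the fingers measure 117 mm over their backs; the gripper's body (75 mm by 190 mm) begins 51 mm behind the grasp point.
Start: joints at [1.024, 0.22, 1.526, -0, 1.395, -0.126], TCP at [0.255, 0.57, 0.248] pointing down, gripper open.
Joint ranges: [-2.98, 2.98], [-0.91, 2.08], [0.09, 2.57], [-1.24, 4.39], [0.2, 2.65], [-2.68, 2.68]. Speed limits (rad/s): [2.57, 2.57, 3.01, 3.14, 3.14, 3.14].

### API

Orientations are given as a unit quaternion [w, x, y, z].
In Python, from rig import env, eyes, spot_in gives the robot as it stands.
- The arm moves only by the tool carry_out, never from a script. Its argument "series" is a list of rows, each a list of 3 entries, a list of its own where there are three numbers: the opening, from 0 (shut) to 1 (fully open), then the shift along the world's x, y, z in m, then the turn about the world's z in degrees. In form: [[claw, [dx, dy, dz], turn], ...]. A call has exactly 8 rows; each row shifts and turns the commanded pose from where the row before left it; what a row does not reach is not made up. A row lasts 1/8 s, in which the tool goes at most 62.5 mm and 10.7 degrees, less where a joint would pass 70% of its speed; a pose out of reach is approached as far as the arm can. A call is refused whole if a number of a shift passes 0.0625 or a number of a turn 10.7, either way. A call with a gripper value outside its range is refused whole. The fingers move at their own pace and stop on an object; "newtons" is the grip in N (left out, the last holds). Time passes only in rows, so rows that do not move let the fingers close, or fill a call up. It gives the time, the measured TCP pose, the force and the opening at its end, in the units of the state.
- env.get_obs(): the state, without advancing time (a new reading comes with each control period).
- eyes.read_camera(name): name is "side" or "top"; returns a dict with "color" (400x640x3 uint8, blue, green, red), "fx", "fy", "cx", "cy" (pixels), "rvec" (rotation vector, rad) and "tvec" (3), from world to camera coordinates, as OpenCV has them. Camera axes: x right, y down, z forward; pixel columns grow to the right and rows downward; lengths in m; the calibration is good to about 2 mm. A picture is of the moment at which its call begins. There is no depth.
- env.close_job(): hands the job in, once; it reports no verdict.
Trained networks look in the newest picture that a camera, given by its name, has taken for a name from the list of things; names that differ only in an ending like _2 or _b are one class to them, and where a whole thing is asked for, a point or a joint stands for the part that bears it (a point fixed in the world has none). Each returns a list of dicts, best first, with "score" (0 to 1); they miss things now and then, are a little off and sometimes report something else, mostly with a low value. They report only what shows in the picture. A call takes as long as a camera call.
- spot_in(camera, label): "location" ([x, y, z] in m, in world coordinates, good to about 4 mm: the middle of the surface that is visible of it).
The state is a dict: "time_s": time; "qpos": joint angles; "qd": joint speeds; "tau": joint torques, N m; "eef_pos": TCP position; "eef_rot": TCP orientation; "wrist_force": force on the tool from outside, world axes, zero at the start; "moment": the same for the moment, N m; "opening": opening from 0.0 (shut) to 1.0 (fully open).
Only numpy, scipy, OpenCV 4.12 (cv2) and the standard library are available. Lean on these libraries where they do the work, as an engineer would, in place of code of your own. Each camera call takes 0.05 s, during which the arm holds its last target.

## Working session

There is one attempt and no reset: what is moved stays moved. The work goes in short steps, Python scripts to look and compute and a tool call to move; the robot and the scene stay as the last step left them, time stands still between calls to the robot, and variables do not carry over. Pictures are saved under pics/ and viewed, and the job is handed in when it is done.

Besides the shell and the picture viewer there is one more tool, called after "Request:" as name([rows], argument=value, ...), one row to a line, values as JSON. carry_out: Moves the arm, as the interface text tells. Its arguments: {"type":"object","properties":{"series":{"type":"array","items":{"type":"array"}},"newtons":{"type":"number"}},"required":["series"]}

```bash
mkdir -p pics; ls; python3 - <<'E'
from rig import env, eyes, spot_in
import cv2
o=env.get_obs();print(o['time_s'],o['eef_pos'],o['eef_rot'],o['opening'],o['wrist_force'],env.tips_ahead)
for c in('side','top'):
    r=eyes.read_camera(c);cv2.imwrite(f'pics/{c}0.png',r['color']);print(c,r['fx'],r['cx'],r['cy'],r['rvec'],r['tvec'])
    for l in('pump','motor_box','pusher','pusher_grip','marker_motor','marker_plain','bottle_a','bottle_b','beaker'):
        print(c,l,[(list(round(float(v),4) for v in d['location']),round(float(d['score']),2)) for d in spot_in(c,l)][:4])
print(env.get_obs()['time_s'])
E
```

```text
pics
0.0 [0.25500845 0.56997121 0.2464154 ] [ 0.69128789  0.14702768  0.69173715 -0.14833621] 1.0010091744799579 [-1.18750987  0.59950295  0.38046033] 0.025
side 375.2648142154034 320.303756634281 202.42527031910026 [ 2.40209948 -0.41054241  0.16278002] [-0.54239167  0.28290953  0.78062291]
side pump [([0.4923, 0.3786, 0.064], 0.7), ([0.5737, 0.0842, 0.0731], 0.66)]
side motor_box [([0.5748, 0.0821, 0.0666], 0.86)]
side pusher [([0.5699, 0.0968, 0.1026], 0.69)]
side pusher_grip [([0.5718, 0.0932, 0.1023], 0.98), ([0.5757, 0.0795, 0.0722], 0.56)]
side marker_motor [([0.6431, 0.1316, 0.0827], 0.51)]
side marker_plain []
side bottle_a [([0.5793, 0.384, 0.089], 0.71)]
side bottle_b [([0.5793, 0.384, 0.089], 0.71)]
side beaker [([0.6608, -0.1326, 0.057], 0.9)]
top 372.9667038918275 319.34887241034465 192.00204146312842 [ 2.16268336 -2.11685059  0.17940438] [0.06342788 0.60743635 0.97170611]
top pump [([0.5777, 0.1197, 0.0744], 0.88)]
top motor_box [([0.5796, 0.1192, 0.0673], 0.72)]
top pusher [([0.5748, 0.1047, 0.1094], 0.76)]
top pusher_grip [([0.5735, 0.1027, 0.1065], 0.94)]
top marker_motor []
top marker_plain []
top bottle_a [([0.4913, 0.3776, 0.0687], 0.85), ([0.5747, 0.3793, 0.0656], 0.77)]
top bottle_b [([0.4913, 0.3776, 0.0687], 0.85), ([0.5747, 0.3793, 0.0656], 0.77)]
top beaker [([0.6694, -0.1505, 0.0473], 0.94), ([0.5779, 0.1136, 0.071], 0.71), ([0.5772, 0.1048, 0.1069], 0.21)]
1.0
```

View pics/side0.png

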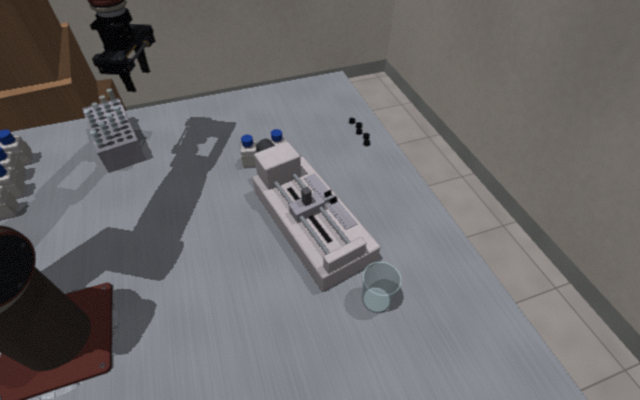

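View pics/top0.png

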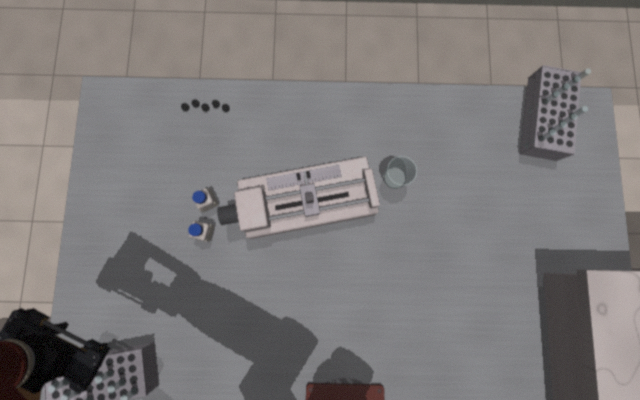

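Top view: the pump lies with its motor box at the left (col ~252,row 208; world +y), the plain plate at col ~372, and the post near (309,198). The two markers near (298,176) and (308,175) flank the finger. I'll zoom in for the pose.

```bash
python3 - <<'E'
import cv2
a=cv2.imread('pics/top0.png')[145:250,205:405];cv2.imwrite('pics/top0z.png',cv2.resize(a,None,fx=4,fy=4,interpolation=cv2.INTER_CUBIC))
a=cv2.imread('pics/side0.png')[130:295,235:395];cv2.imwrite('pics/side0z.png',cv2.resize(a,None,fx=3.6,fy=3.6,interpolation=cv2.INTER_CUBIC))
E
```

```text
(no output)
```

View pics/top0z.png

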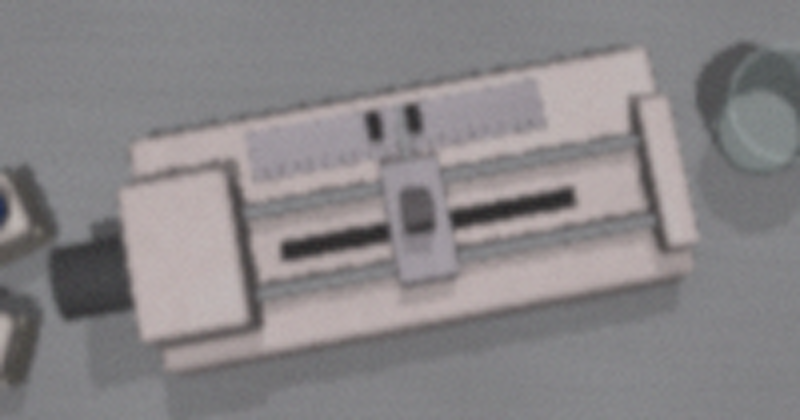

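View pics/side0z.png

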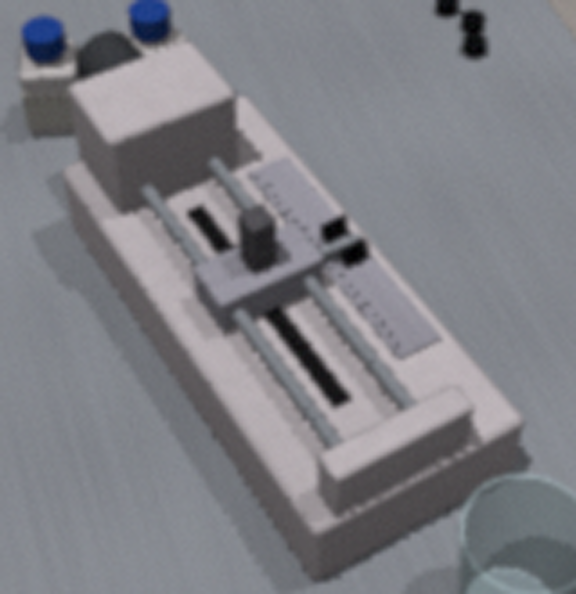

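```bash
cat > h.py <<'E'
import numpy as np,cv2
from scipy.optimize import least_squares
C={}
from rig import env,eyes,spot_in
def cam(r): return (np.array([[r['fx'],0,r['cx']],[0,r['fy'],r['cy']],[0,0,1.]]),np.array(r['rvec'],float),np.array(r['tvec'],float))
def proj(r,P):
    K,rv,tv=cam(r);return cv2.projectPoints(np.array(P,float).reshape(-1,1,3),rv,tv,K,None)[0].reshape(-1,2)
def atz(r,px,z):
    K,rv,tv=cam(r);R=cv2.Rodrigues(rv)[0];d=R.T@np.linalg.inv(K)@np.r_[px,1.];c=-R.T@tv
    return c+d*(z-c[2])/d[2]
def world(p,P):
    P=np.array(P,float)/1000;c,s=np.cos(p[2]),np.sin(p[2])
    return np.c_[p[0]+c*P[:,0]-s*P[:,1],p[1]+s*P[:,0]+c*P[:,1],P[:,2]]
def local(p,W):
    c,s=np.cos(p[2]),np.sin(p[2]);d=np.array(W)[:2]-p[:2];return np.array([c*d[0]+s*d[1],-s*d[0]+c*d[1]])*1000
E
python3 - <<'E'
from h import *
M=[(80,-180,70),(-80,-180,70),(-80,180,70),(80,180,70),(35,178,145),(35,108,145),(-65,108,145),(-65,178,145)]
T=np.array([(365,157),(377.5,212),(247,237),(238,180),(235.5,191),(263,186),(268,226),(240.7,230)])
S=np.array([(380,249.4),(321.7,277),(253.9,177),(301.7,156.4),(285,141.7),(301,157),(268.3,168.9),(255,155.6)])
t=eyes.read_camera('top');s=eyes.read_camera('side')
for n,f in(('top',lambda p:(proj(t,world(p,M))-T)),('side',lambda p:proj(s,world(p,M))-S),('both',lambda p:np.r_[proj(t,world(p,M))-T,proj(s,world(p,M))-S])):
    r=least_squares(lambda p:f(p).ravel(),[.57,.1,.1],loss='soft_l1');print(n,r.x,np.degrees(r.x[2]));print(np.round(f(r.x),1).tolist())
p=r.x;np.save('pose.npy',p)
print('grip0',world(p,[(-15,0,132)]),'post top ctr px',proj(t,world(p,[(-15,0,149)])),proj(s,world(p,[(-15,0,149)])))
for px in((205+417/4,145+200/4),): print('post top local by top cam',local(p,atz(t,px,.149)))
print(proj(t,world(p,[(-15,0,132)])))
print(atz(s,(235+257/3.6,130+213/3.6),.149),local(p,atz(s,(235+257/3.6,130+213/3.6),.149)))
E
```

```text
top [0.59087878 0.10547712 0.20737448] 11.881682683748855
[[3.1, -1.5], [3.0, 1.0], [-0.6, 1.2], [-0.8, -0.7], [-1.1, -0.1], [-0.6, -0.3], [1.0, -0.6], [-0.1, 0.8]]
side [0.58766253 0.10121367 0.20159196] 11.550368242917298
[[2.0, -0.7], [-0.2, 4.2], [-2.9, -0.1], [2.0, -0.4], [3.2, -0.8], [0.4, -0.4], [-3.3, 2.1], [-2.1, -1.5]]
both [0.58949485 0.10433784 0.20113536] 11.524207370920852
[[3.8, -0.6], [3.3, 1.9], [-0.4, 1.4], [-0.3, -0.6], [-0.7, -0.0], [-0.1, 0.0], [1.2, -0.2], [0.1, 0.9], [2.1, -1.9], [0.1, 2.7], [-2.4, -1.1], [2.3, -1.2], [3.6, -1.7], [0.7, -1.4], [-2.8, 1.0], [-1.6, -2.5]]
grip0 [[0.57479724 0.10134111 0.132     ]] post top ctr px [[309.25532313 197.73797442]] [[305.62965375 189.33130101]]
post top local by top cam [-8.29358521 -1.1791965 ]
[[309.38572654 198.72655814]]
[0.57659759 0.10125856 0.149     ] [-13.25244462  -0.44056102]
```

```bash
cat >> h.py <<'E'
def overlay(r,p,fn,box,f,yp=0.,extra=()):
    x0,y0,x1,y1=box;a=cv2.resize(r['color'][y0:y1,x0:x1],None,fx=f,fy=f,interpolation=cv2.INTER_CUBIC)
    def poly(P,c):
        q=((proj(r,world(p,P))-[x0,y0]+.5)*f-.5);cv2.polylines(a,[np.round(q*16).astype(np.int32)],True,c,1,cv2.LINE_AA,4)
    def rect(cx,cy,w,h,z,c): poly([(cx+i*w/2,cy+j*h/2,z) for i,j in((1,1),(1,-1),(-1,-1),(-1,1))],c)
    rect(0,0,160,360,70,(0,0,255));rect(0,0,160,360,0,(0,0,120));rect(-15,143,100,70,145,(0,255,0))
    rect(-15,yp,80,40,105,(255,0,0));rect(-15,yp,20,20,149,(0,255,255))
    for e in extra: rect(*e,(255,0,255))
    cv2.imwrite(fn,a)
E
python3 - <<'E'
from h import *
p=np.load('pose.npy')
overlay(eyes.read_camera('top'),p,'pics/t1.png',(205,145,405,250),4)
overlay(eyes.read_camera('side'),p,'pics/s1.png',(235,130,395,295),3.6)
E
```

```text
(no output)
```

View pics/t1.png

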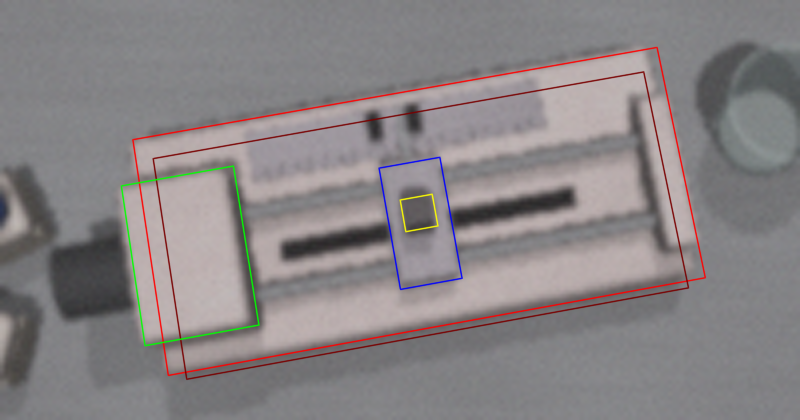

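View pics/s1.png

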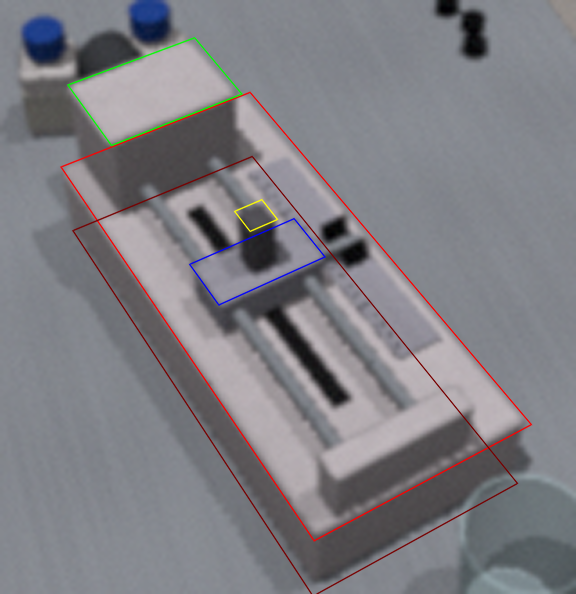

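```bash
python3 - <<'E'
from h import *
from scipy.spatial.transform import Rotation as R
o=env.get_obs();q=o['eef_rot'];m=R.from_quat([q[1],q[2],q[3],q[0]]).as_matrix();print(m.round(3),o['time_s'])
ya=m[:,1];a=np.degrees(np.arctan2(ya[1],ya[0]));print('tool y heading',a,'wanted 101.5 or -78.5')
t=eyes.read_camera('top');K,rv,tv=cam(t);print(-cv2.Rodrigues(rv)[0].T@tv)
E
```

```text
[[-0.     0.408  0.913]
 [ 0.     0.913 -0.408]
 [-1.     0.    -0.   ]] 1.2
tool y heading 65.88976989758245 wanted 101.5 or -78.5
[0.4417783  0.08057437 1.05619813]
```

Request:
carry_out([
  [1,[0.027,-0.039,0],3],
  [1,[0.027,-0.039,0],3],
  [1,[0.027,-0.039,0],3],
  [1,[0.027,-0.039,0],3],
  [1,[0.027,-0.039,0],3],
  [1,[0.027,-0.039,0],3],
  [1,[0.027,-0.039,0],3],
  [1,[0.027,-0.039,0],3],
], newtons=20)

```text
time_s: 2.25
eef_pos: [0.4721, 0.2572, 0.2478]
eef_rot: [0.707, 0.0, 0.707, 0.0]
wrist_force: [0.6, 0.3, 0.2]
opening: 0.995
```

Request:
carry_out([
  [1,[0.027,-0.039,0],3],
  [1,[0.026,-0.039,0],3],
  [1,[0.026,-0.039,0],3],
  [1,[0.026,-0.039,0],2.5],
  [1,[0,0,-0.02],0],
  [1,[0,0,-0.02],0],
  [1,[0,0,0],0],
  [1,[0,0,0],0],
])

```text
time_s: 3.25
eef_pos: [0.5759, 0.1035, 0.2076]
eef_rot: [0.703, -0.071, 0.704, 0.071]
wrist_force: [0.1, -1.4, 0.8]
opening: 0.996
```

```bash
python3 - <<'E'
from h import *
p=np.load('pose.npy')
overlay(eyes.read_camera('top'),p,'pics/t2.png',(205,145,405,250),4)
overlay(eyes.read_camera('side'),p,'pics/s2.png',(235,130,395,295),3.6)
print(env.get_obs()['eef_pos'])
for c in('side','top'):print([(d['location'],d['score']) for d in spot_in(c,'pusher_grip')][:2])
E
```

```text
[0.57654051 0.10325746 0.2084847 ]
[([0.5715, 0.0943, 0.103], 0.8)]
[([0.5507, 0.0983, 0.1073], 0.62), ([0.5716, 0.3847, 0.0678], 0.29)]
```

View pics/t2.png

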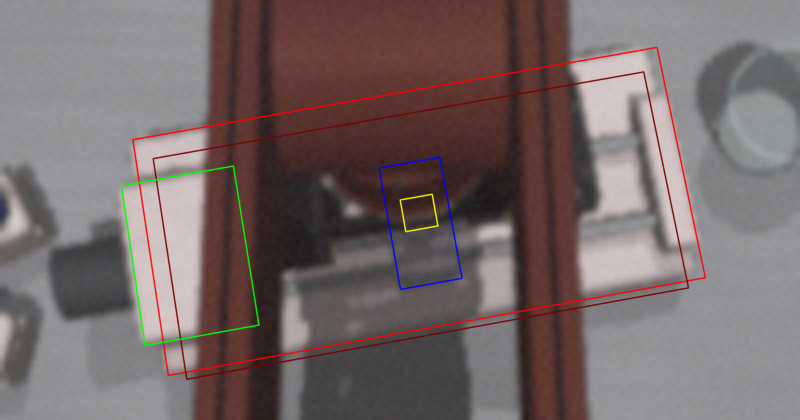

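View pics/s2.png

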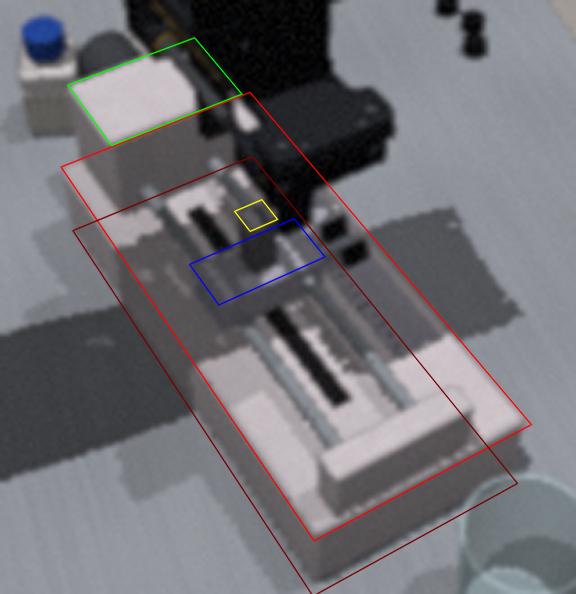

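The side view shows the open fingers above the post, straddling it with room to spare (post at zoom (257,213)). I'll descend.

Request:
carry_out([
  [1,[0,-0.002,-0.015],0],
  [1,[0,0,-0.015],0],
  [1,[0,0,-0.015],0],
  [1,[0,0,-0.015],0],
  [1,[0,0,-0.01],0],
  [1,[0,0,0],0],
  [0.5,[0,0,0],0],
  [0.5,[0,0,0],0],
], newtons=15)

```text
time_s: 4.45
eef_pos: [0.5769, 0.1005, 0.1384]
eef_rot: [0.704, -0.07, 0.703, 0.07]
wrist_force: [0.4, 0.1, -0.6]
opening: 0.853
```

```bash
python3 - <<'E'
from h import *
p=np.load('pose.npy')
overlay(eyes.read_camera('side'),p,'pics/s3.png',(235,130,395,295),3.6)
print(env.get_obs()['eef_pos'])
E
```

```text
[0.57680043 0.10048976 0.1383087 ]
```

View pics/s3.png

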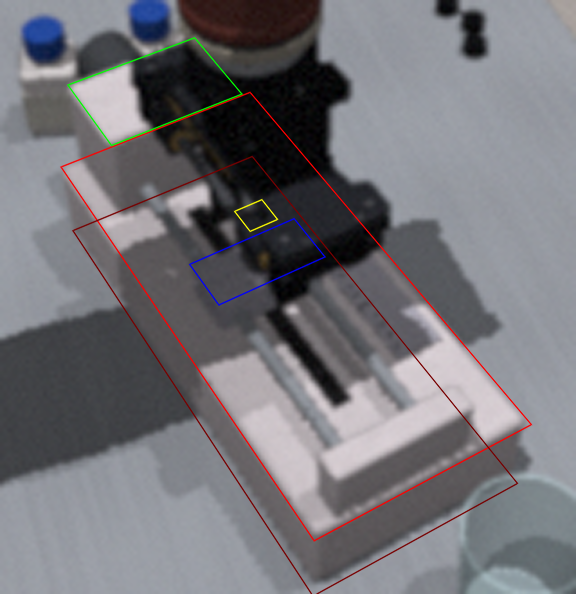

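The fingers straddle the post and nothing is pressing, so I'll close.

Request:
carry_out([
  [0.1,[0,0,0],0],
  [0.1,[0,0,0],0],
  [0.1,[0,0,0],0],
  [0.1,[0,0,0],0],
  [0.1,[0,0,0],0],
  [0.1,[0,0,0],0],
  [0.1,[0,0,0],0],
  [0.1,[0,0,0],0],
], newtons=20)

```text
time_s: 5.5
eef_pos: [0.5762, 0.1006, 0.1375]
eef_rot: [0.704, -0.07, 0.704, 0.07]
wrist_force: [-0.5, 0.5, 0.2]
opening: 0.226
```

Request:
carry_out([
  [0.1,[-0.0004,0.002,0],0],
  [0.1,[-0.0004,0.002,0],0],
  [0.1,[-0.0004,0.002,0],0],
  [0.1,[-0.0002,0.001,0],0],
  [0.1,[-0.0002,0.001,0],0],
  [0.1,[0,0,0],0],
  [0.1,[0,0,0],0],
  [0.1,[0,0,0],0],
])

```text
time_s: 6.5
eef_pos: [0.5746, 0.1086, 0.1375]
eef_rot: [0.704, -0.07, 0.704, 0.07]
wrist_force: [-0.2, 1.0, 0.6]
opening: 0.226
```

Request:
carry_out([
  [0.1,[-0.0001,0.0004,0],0],
  [0.1,[-0.0001,0.0004,0],0],
  [0.1,[-0.0001,0.0004,0],0],
  [0.1,[-0.0001,0.0004,0],0],
  [0.1,[-0.0001,0.0004,0],0],
  [0.1,[-0.0001,0.0004,0],0],
  [0.1,[0,0.0003,0],0],
  [0.1,[0,0.0003,0],0],
])

```text
time_s: 7.5
eef_pos: [0.574, 0.1115, 0.1375]
eef_rot: [0.704, -0.07, 0.704, 0.07]
wrist_force: [-0.7, -1.9, 0.6]
opening: 0.227
```

Request:
carry_out([
  [0.1,[-0.0001,0.0004,0],0],
  [0.1,[-0.0001,0.0004,0],0],
  [0.1,[-0.0001,0.0004,0],0],
  [0.1,[-0.0001,0.0004,0],0],
  [0.1,[-0.0001,0.0004,0],0],
  [0.1,[-0.0001,0.0004,0],0],
  [0.1,[0,0.0003,0],0],
  [0.1,[0,0.0003,0],0],
])

```text
time_s: 8.5
eef_pos: [0.5734, 0.1145, 0.1375]
eef_rot: [0.703, -0.07, 0.704, 0.07]
wrist_force: [-2.1, -2.4, -0.0]
opening: 0.228
```

Request:
carry_out([
  [0.1,[-0.0001,0.0004,0],0],
  [0.1,[-0.0001,0.0004,0],0],
  [0.1,[-0.0001,0.0004,0],0],
  [0.1,[-0.0001,0.0004,0],0],
  [0.1,[-0.0001,0.0004,0],0],
  [0.1,[-0.0001,0.0004,0],0],
  [0.1,[0,0.0003,0],0],
  [0.1,[0,0.0003,0],0],
])

```text
time_s: 9.5
eef_pos: [0.5728, 0.1175, 0.1375]
eef_rot: [0.704, -0.07, 0.704, 0.07]
wrist_force: [-3.0, -2.8, 0.5]
opening: 0.228
```

Request:
carry_out([
  [0.1,[-0.0002,0.0004,0],0],
  [0.1,[-0.0001,0.0004,0],0],
  [0.1,[-0.0002,0.0004,0],0],
  [0.1,[-0.0001,0.0004,0],0],
  [0.1,[-0.0001,0.0004,0],0],
  [0.1,[-0.0001,0.0004,0],0],
  [0.1,[-0.0001,0.0003,0],0],
  [0.1,[0,0.0003,0],0],
])

```text
time_s: 10.5
eef_pos: [0.5721, 0.1205, 0.1375]
eef_rot: [0.704, -0.07, 0.704, 0.07]
wrist_force: [-0.8, -3.1, -1.6]
opening: 0.23
```

Request:
carry_out([
  [0.1,[-0.0001,0.0004,0],0],
  [0.1,[-0.0001,0.0004,0],0],
  [0.1,[-0.0001,0.0004,0],0],
  [0.1,[-0.0001,0.0004,0],0],
  [0.1,[-0.0001,0.0004,0],0],
  [0.1,[0,0.0002,0],0],
  [0.1,[0,0,0],0],
  [0.1,[0,0,0],0],
])

```text
time_s: 11.5
eef_pos: [0.5715, 0.1227, 0.1375]
eef_rot: [0.704, -0.07, 0.704, 0.07]
wrist_force: [0.7, -1.0, -1.7]
opening: 0.229
```

Request:
carry_out([
  [0.1,[-0.0001,0.0004,0],0],
  [0.1,[-0.0001,0.0004,0],0],
  [0.1,[-0.0001,0.0004,0],0],
  [0.1,[-0.0001,0.0004,0],0],
  [0.1,[-0.0001,0.0004,0],0],
  [0.1,[-0.0001,0.0004,0],0],
  [0.1,[0,0.0003,0],0],
  [0.1,[0,0.0003,0],0],
])

```text
time_s: 12.5
eef_pos: [0.571, 0.1251, 0.1375]
eef_rot: [0.704, -0.07, 0.704, 0.07]
wrist_force: [3.0, -5.3, -3.8]
opening: 0.226
```

Request:
carry_out([
  [0.1,[-0.0001,0.0004,0],0],
  [0.1,[-0.0001,0.0004,0],0],
  [0.1,[0,0.0002,0],0],
  [0.1,[0,0,0],0],
  [0.1,[0,0,0],0],
  [0.1,[0,0,0],0],
  [0.1,[0,0,0],0],
  [0.1,[0,0,0],0],
])

```text
time_s: 13.5
eef_pos: [0.5709, 0.1257, 0.1375]
eef_rot: [0.704, -0.071, 0.704, 0.07]
wrist_force: [3.2, -6.1, -3.3]
opening: 0.229
```

Request:
carry_out([
  [0.1,[-0.0001,0.0004,0],0],
  [0.1,[-0.0001,0.0004,0],0],
  [0.1,[0,0,0],0],
  [0.1,[0,0,0],0],
  [0.1,[0,0,0],0],
  [0.1,[0,0,0],0],
  [0.1,[0,0,0],0],
  [0.1,[0,0,0],0],
])

```text
time_s: 14.5
eef_pos: [0.5708, 0.1262, 0.1376]
eef_rot: [0.704, -0.071, 0.704, 0.069]
wrist_force: [2.9, -7.7, -3.8]
opening: 0.232
```

```bash
python3 - <<'E'
from h import *
F=[];P=[]
for i in range(4):
    s=eyes.read_camera('side');o=env.get_obs();F.append(o['wrist_force']);P.append(o['eef_pos'])
p=np.load('pose.npy');print(np.round(F,2),np.mean(F,0),np.mean(P,0),local(p,np.mean(P,0)),o['time_s'])
overlay(s,p,'pics/s4.png',(235,130,395,295),3.6,25)
E
```

```text
[[ 2.03 -6.98 -3.94]
 [ 2.71 -7.72 -3.03]
 [ 3.48 -8.22 -3.91]
 [ 3.35 -7.18 -4.02]] [ 2.8930467  -7.52407405 -3.7233835 ] [0.57080533 0.12621267 0.13754814] [-13.94254852  25.16766703] 14.7
```

View pics/s4.png

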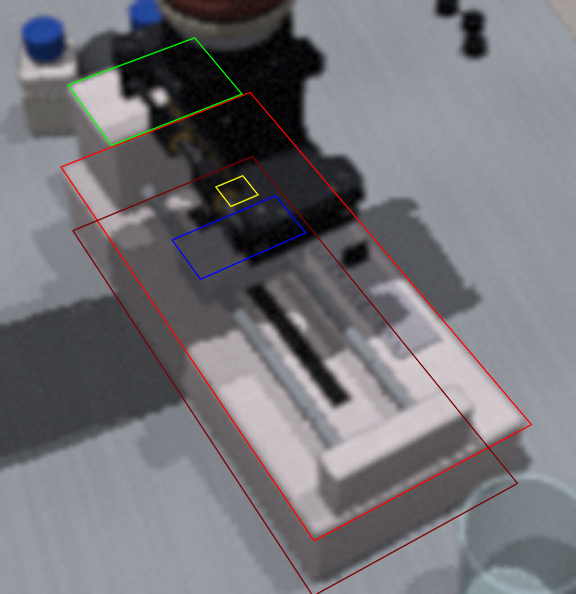

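Nut felt on the motor side: about 8 N at the hand, steady, with the TCP at (0.5708, 0.1262). In the picture the pusher is displaced towards the box and marker_plain is still at zoom (355,253). Now the other way.

Request:
carry_out([
  [0.1,[0.0004,-0.002,0],0],
  [0.1,[0.001,-0.005,0],0],
  [0.1,[0.001,-0.005,0],0],
  [0.1,[0.001,-0.005,0],0],
  [0.1,[0.001,-0.005,0],0],
  [0.1,[0.001,-0.005,0],0],
  [0.1,[0.0009,-0.004,0],0],
  [0.1,[0.0002,-0.001,0],0],
])

```text
time_s: 15.7
eef_pos: [0.5773, 0.0953, 0.1375]
eef_rot: [0.704, -0.07, 0.703, 0.07]
wrist_force: [4.7, 3.0, -5.7]
opening: 0.227
```

Request:
carry_out([
  [0.1,[0.0003,-0.0004,-0.0002],0],
  [0.1,[0.0003,-0.0004,-0.0002],0],
  [0.1,[0.0002,-0.0004,-0.0001],0],
  [0.1,[0.0001,-0.0004,0],0],
  [0.1,[0.0001,-0.0004,0],0],
  [0.1,[0.0001,-0.0004,0],0],
  [0.1,[0.0001,-0.0003,0],0],
  [0.1,[0.0001,-0.0003,0],0],
])

```text
time_s: 16.7
eef_pos: [0.5781, 0.0924, 0.1375]
eef_rot: [0.703, -0.07, 0.704, 0.07]
wrist_force: [-2.5, 0.8, 6.5]
opening: 0.227
```

Request:
carry_out([
  [0.1,[0,-0.0004,0.0002],0],
  [0.1,[0,-0.0004,0],0],
  [0.1,[0,-0.0004,0],0],
  [0.1,[0.0001,-0.0004,0],0],
  [0.1,[0.0001,-0.0004,0],0],
  [0.1,[0.0001,-0.0004,0],0],
  [0.1,[0.0001,-0.0003,0],0],
  [0,[0.0001,-0.0003,0],0],
])

```text
time_s: 17.7
eef_pos: [0.5787, 0.0894, 0.1375]
eef_rot: [0.704, -0.07, 0.704, 0.07]
wrist_force: [-3.1, 1.3, 5.4]
opening: 0.225
```

Request:
carry_out([
  [0.1,[0,-0.0004,0.0001],0],
  [0.1,[0,-0.0004,0.0001],0],
  [0.1,[0,-0.0004,0],0],
  [0.1,[0,-0.0004,0],0],
  [0.1,[0.0001,-0.0004,0],0],
  [0.1,[0.0001,-0.0004,0],0],
  [0.1,[0.0001,-0.0003,0],0],
  [0.1,[0.0001,-0.0003,0],0],
])

```text
time_s: 18.7
eef_pos: [0.5793, 0.0864, 0.1374]
eef_rot: [0.704, -0.07, 0.704, 0.07]
wrist_force: [-1.3, 1.7, 4.1]
opening: 0.229
```

Along-axis force is about 1.9 N, so it's still just drag.

Request:
carry_out([
  [0.1,[0,-0.0004,0.0001],0],
  [0.1,[0,-0.0004,0],0],
  [0.1,[0.0001,-0.0004,0],0],
  [0.1,[0.0001,-0.0004,0],0],
  [0.1,[0.0001,-0.0004,0],0],
  [0.1,[0.0001,-0.0004,0],0],
  [0.1,[0.0001,-0.0003,0],0],
  [0.1,[0.0001,-0.0003,0],0],
])

```text
time_s: 19.7
eef_pos: [0.5799, 0.0834, 0.1375]
eef_rot: [0.704, -0.07, 0.704, 0.07]
wrist_force: [1.3, 2.3, -0.0]
opening: 0.229
```

Request:
carry_out([
  [0.1,[0.0001,-0.0004,0],0],
  [0.1,[0.0001,-0.0004,0],0],
  [0.1,[0.0001,-0.0004,0],0],
  [0.1,[0.0001,-0.0004,0],0],
  [0.1,[0.0001,-0.0004,0],0],
  [0.1,[0.0001,-0.0004,0],0],
  [0.1,[0,-0.0003,0],0],
  [0.1,[0,-0.0003,0],0],
])

```text
time_s: 20.7
eef_pos: [0.5805, 0.0805, 0.1375]
eef_rot: [0.704, -0.07, 0.704, 0.07]
wrist_force: [3.6, 2.9, -0.3]
opening: 0.232
```

Request:
carry_out([
  [0.1,[0.0002,-0.0004,0],0],
  [0.1,[0.0002,-0.0004,0],0],
  [0.1,[0.0001,-0.0004,0],0],
  [0.1,[0.0001,-0.0004,0],0],
  [0.1,[0.0001,-0.0004,0],0],
  [0.1,[0.0001,-0.0004,0],0],
  [0.1,[0,-0.0003,0],0],
  [0.1,[0,-0.0003,0],0],
])

```text
time_s: 21.7
eef_pos: [0.5811, 0.0778, 0.1375]
eef_rot: [0.704, -0.07, 0.704, 0.07]
wrist_force: [0.6, 4.8, 1.6]
opening: 0.227
```

Request:
carry_out([
  [0.1,[0.0001,-0.0004,0],0],
  [0.1,[0.0001,-0.0004,0],0],
  [0.1,[0.0001,-0.0004,0],0],
  [0.1,[0,-0.0002,0],0],
  [0.1,[0,0,0],0],
  [0.1,[0,0,0],0],
  [0.1,[0,0,0],0],
  [0.1,[0,0,0],0],
])

```text
time_s: 22.7
eef_pos: [0.5813, 0.077, 0.1375]
eef_rot: [0.704, -0.07, 0.704, 0.071]
wrist_force: [-0.4, 6.7, 1.6]
opening: 0.228
```

```bash
cat > m.py <<'E'
from h import *
import sys
F=[];P=[]
for i in range(4):
    s=eyes.read_camera('side');o=env.get_obs();F.append(o['wrist_force']);P.append(o['eef_pos'])
p=np.load('pose.npy');f=np.mean(F,0);print(np.round(F,2),f,'along',f@[-np.sin(p[2]),np.cos(p[2]),0],np.mean(P,0),local(p,np.mean(P,0)),o['time_s'],o['opening'])
E
python3 m.py
```

```text
[[0.81 7.02 1.19]
 [0.63 6.61 1.22]
 [0.8  6.21 1.47]
 [0.93 7.28 2.11]] [0.79344313 6.78211404 1.49846505] along 6.486873627956621 [0.58125883 0.07697313 0.13749682] [-13.53696206 -25.16763579] 22.9 0.22900235261110655
```

Request:
carry_out([
  [0.1,[0.0001,-0.0004,0],0],
  [0.1,[0.0001,-0.0004,0],0],
  [0.1,[0,-0.0001,0],0],
  [0.1,[0,0,0],0],
  [0.1,[0,0,0],0],
  [0.1,[0,0,0],0],
  [0.1,[0,0,0],0],
  [0.1,[0,0,0],0],
])

```text
time_s: 23.9
eef_pos: [0.5813, 0.0765, 0.1375]
eef_rot: [0.703, -0.069, 0.704, 0.071]
wrist_force: [0.2, 7.6, 2.2]
opening: 0.227
```

```bash
python3 m.py
```

```text
[[ 0.06  8.7   0.58]
 [ 0.46  8.71  1.9 ]
 [ 1.03  8.31  2.  ]
 [-0.16  8.84  2.14]] [0.34884418 8.64162728 1.6548921 ] along 8.397722630255098 [0.58136258 0.07648251 0.13750538] [-13.53331872 -25.66909826] 24.1 0.22599035438113801
```

Second end felt: 8.4 N along the axis, steady. Midpoint in TCP terms is (0.5761, 0.1013). I'll go back to the middle.

Request:
carry_out([
  [0.1,[-0.0004,0.002,0],0],
  [0.1,[-0.0008,0.004,0],0],
  [0.1,[-0.0012,0.006,0],0],
  [0.1,[-0.0012,0.006,0],0],
  [0.1,[-0.0008,0.004,0],0],
  [0.1,[-0.0004,0.002,0],0],
  [0.1,[0,0,0],0],
  [0.1,[0,0,0],0],
])

```text
time_s: 25.1
eef_pos: [0.5766, 0.0994, 0.1375]
eef_rot: [0.703, -0.07, 0.704, 0.07]
wrist_force: [-2.5, 0.6, 2.5]
opening: 0.229
```

```bash
python3 m.py
```

```text
[[-2.07  0.36  2.41]
 [-2.75 -0.31  2.48]
 [-2.04  0.87  3.76]
 [-4.27 -0.12  3.59]] [-2.78291168  0.19917177  3.05998908] along 0.7511320169682009 [0.57662718 0.0992544  0.13748243] [-13.62384047  -2.41022944] 25.3 0.22622231180209226
```

Request:
carry_out([
  [0.1,[-0.0002,0.0007,0],0],
  [0.1,[-0.0002,0.0007,0],0],
  [0.1,[-0.0002,0.0007,0],0],
  [0.1,[0,0,0],0],
  [0.1,[0,0,0],0],
  [0.1,[0,0,0],0],
  [0.1,[0,0,0],0],
  [0.1,[0,0,0],0],
])

```text
time_s: 26.3
eef_pos: [0.5762, 0.1012, 0.1375]
eef_rot: [0.704, -0.07, 0.704, 0.07]
wrist_force: [-3.7, -2.1, 3.4]
opening: 0.226
```

```bash
python3 m.py
```

```text
[[-3.31 -1.23  3.64]
 [-2.96 -1.28  3.69]
 [-3.44 -2.24  2.93]
 [-3.55 -1.61  3.37]] [-3.31648865 -1.58939505  3.40777129] along -0.8947789407765824 [0.57623054 0.10123827 0.13749991] [-13.61613982  -0.38711497] 26.5 0.22744173995851652
```

Request:
carry_out([
  [0.6,[0,0,0],0],
  [0.6,[0,0,0],0],
  [0.6,[0,0,0],0],
  [0.6,[0,0,0],0],
  [0.6,[0,0,0],0],
  [0.6,[0,0,0.005],0],
  [0.6,[0,0,0.015],0],
  [0.6,[0,0,0.02],0],
])

```text
time_s: 27.5
eef_pos: [0.5763, 0.1013, 0.1788]
eef_rot: [0.704, -0.07, 0.704, 0.07]
wrist_force: [-0.2, -0.1, 0.1]
opening: 0.597
```

Request:
carry_out([
  [0.6,[0,0,0.03],0],
  [0.6,[0,0,0.04],0],
  [0.6,[-0.04,0.02,0.03],0],
  [0.6,[-0.05,0.03,0],0],
  [0.6,[-0.05,0.03,0],0],
  [0.6,[-0.04,0.04,0],0],
  [0.6,[-0.03,0.05,0],0],
  [0.6,[0,0.05,0],0],
])

```text
time_s: 28.5
eef_pos: [0.3649, 0.3229, 0.2802]
eef_rot: [0.705, -0.07, 0.702, 0.071]
wrist_force: [1.5, 0.1, 0.5]
opening: 0.597
```

```bash
python3 - <<'E'
from h import *
o=env.get_obs();print(o['time_s'],o['eef_pos'],o['wrist_force'],o['opening'])
p=np.load('pose.npy')
for c,b,f in(('top',(255,150,365,225),7),('side',(265,165,365,245),7)):
    r=eyes.read_camera(c);cv2.imwrite(f'pics/{c}full5.png',r['color']);overlay(r,p,f'pics/{c}5.png',b,f,-.4)
E
```

```text
28.5 [0.36488194 0.3229405  0.28024419] [1.52364544 0.10786802 0.52209108] 0.5969962975699293
```

View pics/top5.png

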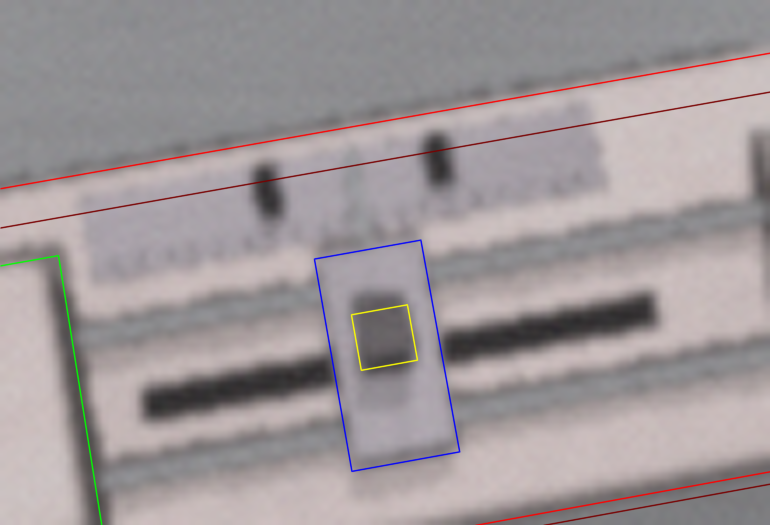

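View pics/side5.png

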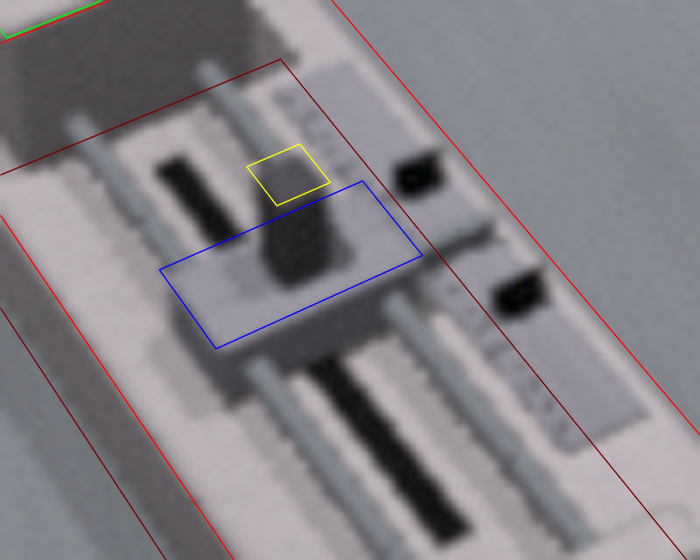

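View pics/topfull5.png

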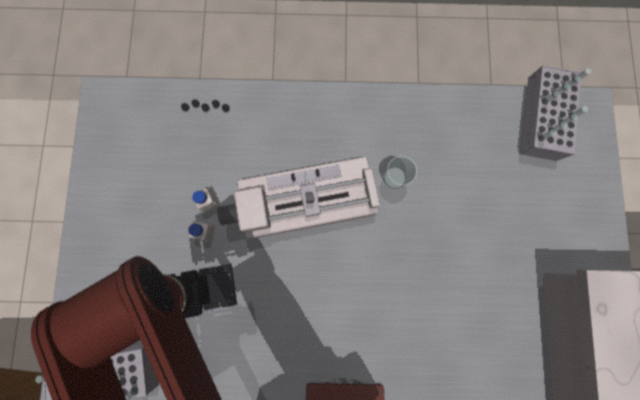

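```bash
python3 - <<'E'
from h import *
p=np.load('pose.npy')
for c,z in(('top',.084),('side',.084)):
    r=eyes.read_camera(c);g=r['color'].max(2).astype(np.uint8);G=cv2.resize(g,None,fx=6,fy=6,interpolation=cv2.INTER_CUBIC)
    n,l,st,ce=cv2.connectedComponentsWithStats((G<85).astype(np.uint8))
    pr=[]
    for i in range(1,n):
        px=(ce[i]+.5)/6-.5;L=local(p,atz(r,px,z))
        if abs(L[0])<75 and abs(L[1])<100 and st[i][4]>100: print(c,px.round(2),L.round(1),st[i][4])
print('expect post top',proj(eyes.read_camera('side'),world(p,[(-15,-.4,149)])))
s=eyes.read_camera('side');t=eyes.read_camera('top')
print('post top: side',local(p,atz(s,(265+287/7,165+172/7),.149)),'top',local(p,atz(t,(255+381/7,150+325/7),.149)))
# finger top: side view end at (487,222), block edges
print('blocks ctr top',local(p,atz(t,(255+384/7,150+350/7),.105)))
E
```

```text
top [317.08 172.44] [ 58.  -32.9] 544
top [292.72 177.  ] [57.3 33. ] 533
top [332.74 196.61] [-13.5 -61.9] 3609
top [309.74 201.18] [-14.6  -0.1] 364
top [288.73 204.93] [-14.6  55.9] 3366
side [324.25 189.78] [53.1 27.7] 1246
side [293.05 193.52] [-20.6  56.6] 2175
side [306.81 198.06] [ 1.5 26. ] 4645
side [314.66 219.11] [-15.5 -41. ] 11955
side [338.68 206.83] [ 53.8 -38.1] 1371
expect post top [[305.71612737 189.44180051]]
post top: side [-14.64136155  -1.08178481] top [-11.87177563  -0.98890807]
blocks ctr top [-14.5482061   -0.79592663]
```

```bash
python3 -c "
from rig import env
print(env.get_obs()['time_s'],env.close_job())"
```

```text
the job is handed in; nothing more can be done
28.85 None
```

The pusher's free play has been checked both ways, and the pusher is left midway between the two markers with the gripper clear. I handed the job in at 28.85 s.

- **Towards the motor box:** I slid the pusher this way first until the nut resisted, with about 8 N along the slide, held steady. The tool was at pump y = +25.2 mm.
- **Towards the plain end:** the nut resisted at about 8.4 N, with the tool at y = −25.7 mm. No reading went above 9 N along the slide, so the nut stayed below the 14 N strain limit.
- **Centring:** I brought the pusher back and let go at y = −0.4 mm, against a midpoint of −0.25 mm from the arm's own measurements.

**Final checks**
- The last top picture puts the markers at about ±33 mm, a mean of about 0. That is 65.9 mm apart, where about 67 mm was expected.
- The same picture puts the pusher at about −0.8 to −1.0 mm (hand-read pixels). That agrees with the arm to roughly 0.5 mm.
- The side camera's marker mean was about −5 mm. It disagrees because that view mixes in the markers' sides and their height, so I did not use it.
- The bottles and beaker look unmoved in the last top picture.

The slide direction I estimated was slightly off, so the post saw sideways forces of up to about 5 N and vertical forces of up to about 6.5 N while held. I eased these with small corrections.

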